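# Service the air purifier's filter pockets

## Robot

A 6-joint arm with a two-finger parallel gripper is mounted at the origin on the work surface. World frame = base frame: x ahead of the robot, y to its left, z up, the work surface at z = 0. Lengths are in m, angles in rad, forces in N, time in s.
With the tool pointing down it reaches from about 0.35 to 0.975 m from the base axis. Payload 4.9 kg.
Tool frame: the origin (TCP) lies at the very end of the fingers, on their centre line; the grasp point (between the pads) lies 19 mm behind it; z points along the fingers, x is the direction in which the jaws open and shut, and the axes are right-handed (so a half turn about z gives the same grasp; the last joint's range is limited). The gripper opens to 85 mm and grips with 20 to 120 N. Pads are 22 mm wide; open, the fingers measure 114 mm over their backs; the gripper's body (76 mm by 85 mm) begins 54 mm behind the grasp point. The pads swing forward as they close: fully open they stand 13 mm farther back than shut.
Start: joints at [-1.302, 0.053, 1.613, -0, 1.476, -0.119], TCP at [0.236, -0.579, 0.231] pointing down, gripper open.
Joint ranges: [-3.01, 3.01], [-1.01, 2.22], [0.06, 2.58], [-1.02, 4.17], [0.09, 2.62], [-3.14, 3.14]. Speed limits (rad/s): [2.57, 2.57, 3.14, 3.14, 3.14, 3.14].

## Interface

Orientations are given as a rotation vector (axis times angle).
In Python, from station import readout, viewer, ctrl, nets gives the robot as it stands. The module is installed in compiled form; this text tells all that it offers.
- The arm moves only by the tool step_arm, never from a script. Its argument "moves" is a list that holds one entry, the list of rows, each a list of 4 numbers: the shift along the world's x, y, z in cm, then the turn about the world's z in rad. In form: [[[dx, dy, dz, yaw], ...]]. A call has 1 to 10 rows; each row shifts and turns the commanded pose from where the row before left it; what a row does not reach is not made up. A row lasts 1/12 s, in which the tool goes at most 41.7 mm and 7.16 degrees, less where a joint would pass 70% of its speed; a pose out of reach is approached as far as the arm can. A call is refused whole if a number of a shift passes 4.17 or a number of a turn 0.125, either way. A call with a gripper value outside its range is refused whole. "grip" is the closure, from 0 (fully open) to 1 (shut), set as the call begins (left out, the last holds). The fingers move at their own pace and stop on an object; "squeeze" is the grip in N (left out, the last holds). Time passes only in rows, so rows that do not move let the fingers close. It gives the time, the measured TCP pose, the force and the opening at its end, in the units of the state.
- readout.get_obs(): the state, without advancing time (a new reading comes with each control period).
- viewer.get_image(name): name is "scene" or "top" or "wrist"; returns the picture (480x640x3 uint8, blue, green, red); there is no depth.
- viewer.calibration(name): a dict with "camera_matrix" (3x3 intrinsics, pixels), "R" (3x3) and "t" (3): a world point X has camera coordinates R X + t. Camera axes: x right, y down, z forward; pixel columns grow to the right and rows downward; lengths in m; the calibration is good to about 2 mm. A picture is of the moment at which its call begins: read the wrist's pose just before it. calibration takes no time and is no camera call; for the wrist camera it gives the pose at the moment of the call.
- ctrl.finish_job(): hands the job in, once; it reports no verdict.
Trained networks look in the newest picture that a camera, given by its name, has taken for a name from the list of things; names that differ only in an ending like _2 or _b are one class to them, and where a whole thing is asked for, a point or a joint stands for the part that bears it (a point fixed in the world has none). Each returns a list of dicts, best first, with "confidence" (0 to 1); they miss things now and then, are a little off and sometimes report something else, mostly with a low value. They report only what shows in the picture. A call takes as long as a camera call. They do not tell look-alikes from the thing itself.
- nets.masks_of(camera, thing): "region" (480x640 bool, what is visible of it) and "box" ([left, top, right, bottom] in pixels, round what is visible of it).
- nets.pinpoint(camera, thing): "at" ([column, row] in pixels: a listed point, or the origin of a listed thing).
The state is a dict: "t": time; "q": joint angles; "dq": joint speeds; "effort": joint torques, N m; "tool_pos": TCP position; "tool_rot": TCP orientation; "contact_force": force on the tool from outside, world axes, zero at the start; "wrist_torque": the same for the moment, N m; "opening": finger opening in m.
Only numpy, scipy, OpenCV 4.12 (cv2) and the standard library are available. Lean on these libraries where they do the work, as an engineer would, in place of code of your own. Each camera call takes 0.05 s, during which the arm holds its last target. There are 200 camera calls.

## Task

Switch the air purifier off, take every spent dark cartridge out and lay it in the wooden bowl, and put a green-and-white spare from the bamboo tier down into each pocket that is then empty, leaving alone the good cartridges already in place. Only when all six pockets hold a fully seated good cartridge, switch the purifier on again. Never handle cartridges while it is on; surplus spares may stay where they are; do not push the bowl, remotes, orb or cup about.

Things in the scene. Friction and masses are not known exactly. Their poses are not given: they have to be found in the camera images.
- purifier: white plastic air purifier base, cover off, fixed; placed and turned anew each time. Origin on the stand below the middle of its six pockets; block x -75..75, y -130..205 mm, deck top 60 mm up. Pockets 56 x 56 mm, 16 mm deep, 2 rows (x = -32, +32 mm) by 3 (y = -86, 0, +86 mm): 6 mm play round a cartridge, which stands 22 mm proud. Toggle switch on the deck's +y end
- pocket0 (a point): centre of the floor of pocket 0, at x = -32, y = -86 mm in the purifier's frame, 44 mm above the stand; axes are those of the purifier
- pocket1 (a point): centre of the floor of pocket 1, at x = -32, y = +0 mm in the purifier's frame, 44 mm above the stand; axes are those of the purifier
- pocket2 (a point): centre of the floor of pocket 2, at x = -32, y = +86 mm in the purifier's frame, 44 mm above the stand; axes are those of the purifier
- pocket3 (a point): centre of the floor of pocket 3, at x = +32, y = -86 mm in the purifier's frame, 44 mm above the stand; axes are those of the purifier
- pocket4 (a point): centre of the floor of pocket 4, at x = +32, y = +0 mm in the purifier's frame, 44 mm above the stand; axes are those of the purifier
- pocket5 (a point): centre of the floor of pocket 5, at x = +32, y = +86 mm in the purifier's frame, 44 mm above the stand; axes are those of the purifier
- switch (a joint): toggle switch, rad: 0 = off, fully to the purifier's -x side (the robot's); 1.0 = on, fully to its +x side. On at the start; stays where left; 1 to 2 N at the tip. Pivots about purifier y at x 0, y 168, 82 mm above the stand; orange 26 mm ball on a 10 mm rod, its centre 60 mm from the pivot: x -29 (off) to +29 (on), 135 mm up at both ends. Grey housing 70 (x) x 50 (y) mm, top 85 mm up
- fresh1: good filter cartridge (white frame, green mesh) already in one of the pockets at the start; one to three such are there in each run. 44 x 44 x 38 mm (the two square faces up and down at the start), 60 g give or take a third; its origin is at its centre
- fresh2: good filter cartridge (white frame, green mesh) already in one of the pockets at the start; one to three such are there in each run. 44 x 44 x 38 mm (the two square faces up and down at the start), 60 g give or take a third; its origin is at its centre
- fresh3: good filter cartridge (white frame, green mesh) already in one of the pockets at the start; one to three such are there in each run. 44 x 44 x 38 mm (the two square faces up and down at the start), 60 g give or take a third; its origin is at its centre
- spent1: spent filter cartridge (dark brown and black) in one of the pockets at the start; two or three such are there in each run. 44 x 44 x 38 mm (the two square faces up and down at the start), 60 g give or take a third; its origin is at its centre
- spent2: spent filter cartridge (dark brown and black) in one of the pockets at the start; two or three such are there in each run. 44 x 44 x 38 mm (the two square faces up and down at the start), 60 g give or take a third; its origin is at its centre
- spent3: spent filter cartridge (dark brown and black) in one of the pockets at the start; two or three such are there in each run. 44 x 44 x 38 mm (the two square faces up and down at the start), 60 g give or take a third; its origin is at its centre
- spare1: spare good cartridge (white frame, green mesh), at the start on the bamboo tier, a flat fixed board of 200 x 270 mm, 12 mm high; all five are there in each run. 44 x 44 x 38 mm (the two square faces up and down at the start), 60 g give or take a third; its origin is at its centre. Any face may point up in a pocket
- spare2: spare good cartridge (white frame, green mesh), at the start on the bamboo tier, a flat fixed board of 200 x 270 mm, 12 mm high; all five are there in each run. 44 x 44 x 38 mm (the two square faces up and down at the start), 60 g give or take a third; its origin is at its centre. Any face may point up in a pocket
- spare3: spare good cartridge (white frame, green mesh), at the start on the bamboo tier, a flat fixed board of 200 x 270 mm, 12 mm high; all five are there in each run. 44 x 44 x 38 mm (the two square faces up and down at the start), 60 g give or take a third; its origin is at its centre. Any face may point up in a pocket
- spare4: spare good cartridge (white frame, green mesh), at the start on the bamboo tier, a flat fixed board of 200 x 270 mm, 12 mm high; all five are there in each run. 44 x 44 x 38 mm (the two square faces up and down at the start), 60 g give or take a third; its origin is at its centre. Any face may point up in a pocket
- spare5: spare good cartridge (white frame, green mesh), at the start on the bamboo tier, a flat fixed board of 200 x 270 mm, 12 mm high; all five are there in each run. 44 x 44 x 38 mm (the two square faces up and down at the start), 60 g give or take a third; its origin is at its centre. Any face may point up in a pocket
- bowl: loose mango-wood bowl, 176 mm across the rim, 52 mm high, flat inner floor 6 mm up and about 105 mm across, sides 5 mm thick that flare outward; origin under its centre
- remote_low: black slim remote lying on the stand, 165 x 38 x 16 mm, bystander; origin under its centre
- remote_top: grey slim remote lying flat across the black one, same size, bystander; origin under its centre
- orb: green glass orb of 70 mm on a small brass foot, 79 mm high, bystander; origin under its foot
- cup: copper-tone steel cup, 76 mm across the rim, 100 mm high, bystander; origin under its centre
Things that resemble listed ones, but are neither listed nor needed, are in the scene too. Leave any red look-alike of the spare4 alone.

How it is judged:
By the outcome, as a careful person would: the job done as asked, in the order asked, and still so for the second after the job is handed in, with the robot touching nothing.
Of fresh1, fresh2, fresh3 only 1 to 3 are there at a start; the rules pass over those that are not, and their reading is None.
Of spent1, spent2, spent3 only 2 to 3 are there at a start; the rules pass over those that are not, and their reading is None.
At some moment in a run one of spare1, spare2, spare3, spare4, spare5 may be knocked a few centimetres aside while the robot is not near it.
Once in a run the grip may slacken for a moment while it holds something.
It also fails if it takes over 210 s, if anything falls off the work surface, if the arm or the gripper's body presses on something with over 40 N, if the wrist force passes 120 N, or if a joint passes its speed limit or range.

## Working session

There is one attempt and no reset: what is moved stays moved. The work goes in short steps, Python scripts to look and compute and a tool call to move; the robot and the scene stay as the last step left them, time stands still between calls to the robot, and variables do not carry over. Pictures are saved under pics/ and viewed, about 12 in all and at most 16, crops included, and the job is handed in when it is done.

Besides the shell and the picture viewer there is one more tool, called after ">>>" in YAML: its name, and indented under it one key for each argument. step_arm: Moves the arm, as the interface text tells. Its arguments: {"type":"object","properties":{"moves":{"type":"array","items":{"type":"array","items":{"type":"array","items":{"type":"number"}}}},"grip":{"type":"number"},"squeeze":{"type":"number"}},"required":["moves"]}

```bash
mkdir -p pics; cat > h.py <<'E'
import numpy as np, cv2
from station import readout, viewer, ctrl, nets
def ray(cam,uv,z,cal=None):
    c=cal or viewer.calibration(cam); K,R,t=map(np.array,(c["camera_matrix"],c["R"],c["t"]))
    d=R.T@np.linalg.solve(K,[uv[0],uv[1],1]); o=-R.T@t
    return o+d*(z-o[2])/d[2]
def proj(cam,X,cal=None):
    c=cal or viewer.calibration(cam); K,R,t=map(np.array,(c["camera_matrix"],c["R"],c["t"]))
    p=K@(R@np.array(X)+t); return p[:2]/p[2]
E
python3 - <<'E'
from h import *
for n in("scene","top"):
    cv2.imwrite(f"pics/{n}0.png",viewer.get_image(n))
    c=viewer.calibration(n); print(n,c["camera_matrix"][0],-np.array(c["R"]).T@c["t"])
for th,z in [("pocket0",.044),("pocket1",.044),("pocket2",.044),("pocket3",.044),("pocket4",.044),("pocket5",.044),("purifier",0),("fresh1",.063),("spent1",.063),("spare1",.031),("bowl",0),("cup",0),("orb",0),("remote_low",0),("remote_top",.016)]:
    for r in nets.pinpoint("top",th): print(th,round(r["confidence"],2),np.round(r["at"],0),np.round(ray("top",r["at"],z)[:2],3))
E
```

```text
scene [548.64897675   0.         323.92502602] [1.20667495 0.00369741 0.99037907]
top [563.27800398   0.         322.43993488] [ 0.45153331 -0.03356564  1.22159351]
pocket0 0.89 [280. 200.] [0.627 0.036]
pocket0 0.85 [237. 234.] [0.557 0.126]
pocket0 0.8 [321. 205.] [ 0.618 -0.05 ]
pocket0 0.8 [240. 202.] [0.623 0.12 ]
pocket0 0.77 [277. 235.] [0.554 0.042]
pocket0 0.67 [320. 236.] [ 0.552 -0.049]
pocket1 0.89 [280. 200.] [0.627 0.036]
pocket1 0.85 [237. 234.] [0.557 0.126]
pocket1 0.8 [321. 205.] [ 0.618 -0.05 ]
pocket1 0.8 [240. 202.] [0.623 0.12 ]
pocket1 0.77 [277. 235.] [0.554 0.042]
pocket1 0.67 [320. 236.] [ 0.552 -0.049]
pocket2 0.89 [280. 200.] [0.627 0.036]
pocket2 0.85 [237. 234.] [0.557 0.126]
pocket2 0.8 [321. 205.] [ 0.618 -0.05 ]
pocket2 0.8 [240. 202.] [0.623 0.12 ]
pocket2 0.77 [277. 235.] [0.554 0.042]
pocket2 0.67 [320. 236.] [ 0.552 -0.049]
pocket3 0.89 [280. 200.] [0.627 0.036]
pocket3 0.85 [237. 234.] [0.557 0.126]
pocket3 0.8 [321. 205.] [ 0.618 -0.05 ]
pocket3 0.8 [240. 202.] [0.623 0.12 ]
pocket3 0.77 [277. 235.] [0.554 0.042]
pocket3 0.67 [320. 236.] [ 0.552
[... 755 characters left out ...]
]
spare1 0.93 [477. 227.] [ 0.573 -0.384]
spare1 0.88 [396. 348.] [ 0.32  -0.208]
spare1 0.86 [391. 239.] [ 0.548 -0.199]
spare1 0.8 [402. 276.] [ 0.469 -0.221]
spare1 0.74 [485. 342.] [ 0.331 -0.396]
spare1 0.56 [436. 256.] [ 0.511 -0.295]
spare1 0.33 [237. 199.] [0.631 0.128]
bowl 0.74 [165. 296.] [0.424 0.283]
bowl 0.62 [239. 233.] [0.561 0.128]
cup 0.75 [389. 149.] [ 0.75 -0.2 ]
cup 0.61 [237. 233.] [0.562 0.132]
cup 0.3 [280. 235.] [0.558 0.039]
orb 0.6 [295. 324.] [0.367 0.005]
remote_low 0.69 [294. 136.] [0.776 0.01 ]
remote_low 0.42 [319. 235.] [ 0.558 -0.047]
remote_top 0.97 [292. 133.] [0.779 0.014]
remote_top 0.52 [236. 230.] [0.567 0.132]
remote_top 0.33 [295. 134.] [0.777 0.008]
```

View pics/top0.png

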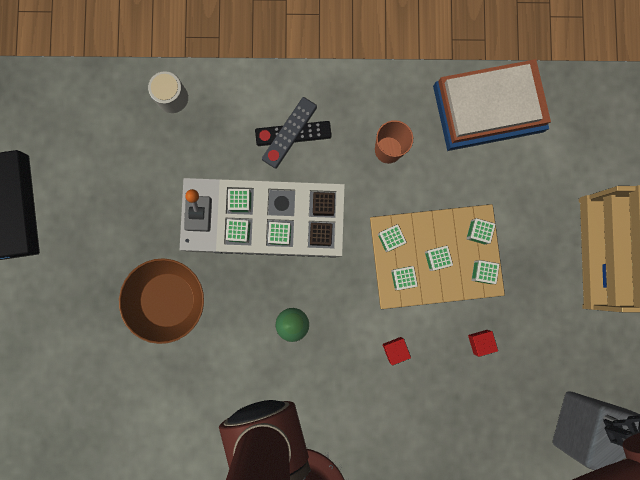

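View pics/scene0.png

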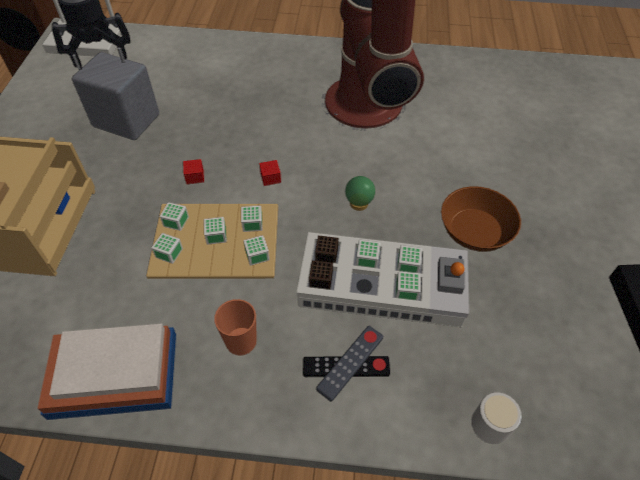

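The top view shows good cartridges at px (238,200), (237,231) and (279,232). Spent ones are at (323,203) and (320,234), and the empty pocket is at (281,203). The purifier's +y end, with the switch ball at (192,196), is on the left. The spares are on the tier on the right and the red look-alikes are in front of it.

Next I'll refine the purifier and spare poses.

```bash
cat >> h.py <<'E'
from scipy.optimize import least_squares
from scipy.spatial.transform import Rotation
def tiles(cam,img,ztop,cal=None,box=None):
    "green-mesh cartridges: centre & yaw of the green mesh patch on the top face"
    hsv=cv2.cvtColor(img,cv2.COLOR_BGR2HSV)
    m=cv2.inRange(hsv,(45,70,60),(90,255,255)); m=cv2.morphologyEx(m,cv2.MORPH_CLOSE,np.ones((5,5)))
    out=[]
    for c in cv2.findContours(m,cv2.RETR_EXTERNAL,cv2.CHAIN_APPROX_NONE)[0]:
        if cv2.contourArea(c)<100: continue
        W=np.array([ray(cam,p[0],ztop,cal)[:2] for p in c])
        (x,y),(w,h),a=cv2.minAreaRect((W*1000).astype(np.float32))
        out.append((round(x,1),round(y,1),round(w),round(h),round((a+45)%90-45,1)))
    return out
E
python3 - <<'E'
from h import *
img=viewer.get_image("top"); g=cv2.cvtColor(img,cv2.COLOR_BGR2GRAY)
c0=np.array([[183,179],[344,184],[342,256],[180,250]],np.float32).reshape(-1,1,2)
cc=cv2.cornerSubPix(g,c0.copy(),(5,5),(-1,-1),(3,50,.01)).reshape(-1,2)
M=np.array([[75,205],[75,-130],[-75,-130],[-75,205]])/1000
W=np.array([ray("top",p,.06)[:2] for p in cc]); print(cc.tolist(),np.round(W,4).tolist())
def f(p,M=M): c,s=np.cos(p[2]),np.sin(p[2]); return M@np.array([[c,s],[-s,c]])+p[:2]
r=least_squares(lambda p:(f(p)-W).ravel(),[.585,.038,0]); print("purifier",r.x,"res mm",np.round(r.fun*1000,1))
for i,P in enumerate([[-32,-86],[-32,0],[-32,86],[32,-86],[32,0],[32,86],[29,168],[-29,168]]): print(i,np.round(f(r.x,np.array([P])/1000),4))
for t in tiles("top",img,.05): print("z50",t)
for t in tiles("top",img,.082): print("z82",t)
for p in [(484,272),(477,227),(391,239),(402,276),(436,256)]: pass
b=nets.masks_of("top","bowl")[0]; print(b["confidence"],b["box"]); bx=b["box"]
print("bowl rim",ray("top",((bx[0]+bx[2])/2,(bx[1]+bx[3])/2),.052), ray("top",(bx[0],296),.052),ray("top",(bx[2],296),.052))
o=readout.get_obs(); print(o["tool_pos"],Rotation.from_rotvec(o["tool_rot"]).as_matrix().round(3).tolist(),o["opening"])
im=img[170:320,100:520]; cv2.imwrite("pics/crop1.png",cv2.resize(im,(800,286),interpolation=cv2.INTER_CUBIC))
E
```

```text
[[183.077880859375, 177.73475646972656], [344.102783203125, 183.86195373535156], [341.547607421875, 255.46514892578125], [178.99786376953125, 249.59640502929688]] [[0.671, 0.2371], [0.6601, -0.0979], [0.5105, -0.0926], [0.5214, 0.242]]
purifier [ 0.58949944  0.03467508 -0.03292161] res mm [ 0.2  0.   0.1  0.2 -0.2 -0.2 -0.1 -0. ]
0 [[ 0.5547 -0.0502]]
1 [[0.5575 0.0357]]
2 [[0.5603 0.1217]]
3 [[ 0.6187 -0.0523]]
4 [[0.6215 0.0336]]
5 [[0.6243 0.1196]]
6 [[0.624  0.2016]]
7 [[0.566  0.2035]]
z50 (367.4, 10.1, 65, 64, 0.3)
z50 (464.3, -220.7, 33, 43, 10.1)
z50 (476.0, -390.5, 48, 40, -9.3)
z50 (505.6, -293.3, 32, 45, 14.2)
z50 (547.7, -195.1, 44, 42, 26.2)
z50 (554.7, 34.9, 41, 42, -3.5)
z50 (561.9, -382.6, 47, 44, -15.8)
z50 (559.9, 122.4, 41, 42, -3.9)
z50 (624.3, 120.8, 42, 40, 0.3)
z82 (369.7, 8.9, 64, 62, 0.3)
z82 (463.9, -215.6, 32, 42, 10.1)
z82 (475.3, -380.8, 47, 39, -9.3)
z82 (504.1, -286.2, 31, 44, 14.2)
z82 (545.1, -190.7, 43, 41, 26.2)
z82 (551.8, 33.0, 40, 41, -3.5)
z82 (558.9, -373.0, 46, 43, -15.8)
z82 (556.9, 118.2, 40, 41, -3.9)
z82 (619.6, 116.6, 41, 39, 0.3)
0.83 [119.6, 255.9, 202.6, 347.2]
bowl rim [0.41479193 0.27808403 0.052     ] [0.42593965 0.36321573 0.052     ] [0.42633907 0.19332564 0.052     ]
[ 0.2363373  -0.57855445  0.23131196] [[0.378, -0.926, 0.0], [-0.926, -0.378, 0.0], [-0.0, -0.0, -1.0]] 0.08522541982561663
```

>>> step_arm:
  moves:
    - [[1.95,3.54,0,-0.042],[1.95,3.54,0,-0.042],[1.95,3.54,0,-0.042],[1.95,3.54,0,-0.042],[1.95,3.54,0,-0.042],[1.95,3.54,0,-0.042],[1.95,3.54,0,-0.042],[1.95,3.54,0,-0.042],[1.95,3.54,0,-0.042],[1.95,3.54,0,-0.042]]
  grip: 1

```text
t: 1.78
tool_pos: [0.4319, -0.2228, 0.2317]
tool_rot: [-2.183, 2.259, -0.002]
contact_force: [1.4, -0.2, 0.2]
opening: 0.0001
```

>>> step_arm:
  moves:
    - [[1.95,3.54,0,0],[1.95,3.54,0,0],[1.95,3.54,0,0],[1.95,3.54,0,0],[1.95,3.54,0,0],[1.95,3.54,0,0],[1.95,3.54,0,0],[1.95,3.54,0,0],[1.95,3.54,0,0],[1.95,3.54,0,0]]

```text
t: 2.62
tool_pos: [0.627, 0.1315, 0.2314]
tool_rot: [-2.186, 2.256, -0.0]
contact_force: [0.4, -0.6, -0.3]
opening: 0.0001
```

>>> step_arm:
  moves:
    - [[1.9,3.5,0,0],[1.9,3.5,0,0],[0,0,0,0],[0,0,0,0]]

```text
t: 2.95
tool_pos: [0.6645, 0.2013, 0.2302]
tool_rot: [2.188, -2.253, -0.001]
contact_force: [-0.0, -0.5, -0.1]
opening: -0.0001
```

>>> step_arm:
  moves:
    - [[0,0,-3,0],[0,0,-3,0],[0,0,-2.6,0],[0,0,-2,0],[0,0,0,0],[-1,0.03,0,0],[-1,0.03,0,0],[-1,0.03,0,0],[-1,0.03,0,0],[-1,0.03,0,0]]

```text
t: 3.78
tool_pos: [0.6144, 0.2009, 0.1274]
tool_rot: [-2.183, 2.255, -0.003]
contact_force: [1.6, 0.5, 2.0]
opening: 0.0002
```

>>> step_arm:
  moves:
    - [[-0.8,0.03,0,0],[-0.8,0.03,0,0],[-0.3,0,0,0],[-0.3,0,0,0],[0,0,0,0]]

```text
t: 4.2
tool_pos: [0.5914, 0.2015, 0.1248]
tool_rot: [2.185, -2.256, -0.001]
contact_force: [-1.2, 0.4, 0.8]
opening: -0.0001
```

Continue gently until the end stop shows in the force.

>>> step_arm:
  moves:
    - [[-0.2,0,0,0],[-0.2,0,0,0],[0,0,0,0]]

```text
t: 4.45
tool_pos: [0.5887, 0.2014, 0.125]
tool_rot: [-2.185, 2.257, -0.001]
contact_force: [3.1, -0.1, -2.6]
opening: 0.0
```

>>> step_arm:
  moves:
    - [[-0.2,0,0,0],[0,0,0,0]]

```text
t: 4.62
tool_pos: [0.5885, 0.2013, 0.1252]
tool_rot: [-2.182, 2.254, -0.006]
contact_force: [10.4, 0.1, -6.0]
opening: -0.0001
```

```bash
python3 - <<'E'
from h import *
a=viewer.get_image("top")[160:270,150:290]; b=viewer.get_image("scene")[220:330,380:520]
cv2.imwrite("pics/sw1.png",cv2.resize(np.hstack([a,b]),(784,308),interpolation=cv2.INTER_CUBIC))
E
```

```text
(no output)
```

View pics/sw1.png

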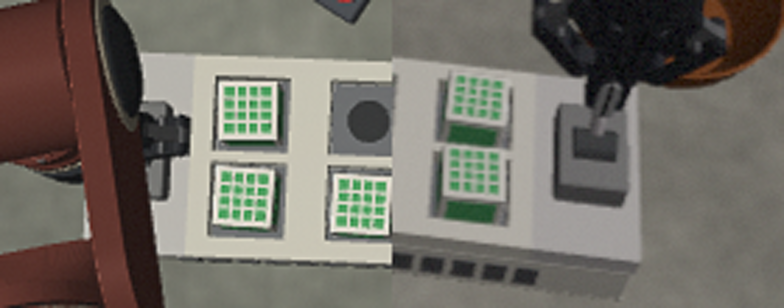

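>>> step_arm:
  moves:
    - [[1,0,0,0],[1.5,0,1,0],[0,0,4,0],[0,0,4,0],[0,-4,0,0],[0,-4,0,0],[0,-4,0,0],[0,-4,0,0],[0,-4,0,0],[0.6,-4,0,0]]
  grip: 0.2

```text
t: 5.55
tool_pos: [0.6165, -0.0401, 0.2155]
tool_rot: [2.185, -2.256, -0.003]
contact_force: [0.5, 0.6, 0.9]
opening: 0.0681
```

>>> step_arm:
  moves:
    - [[0,-1.3,-3,0],[0,0,-2,0],[0,0,0,0]]

```text
t: 5.8
tool_pos: [0.6142, -0.0522, 0.1598]
tool_rot: [2.179, -2.256, -0.014]
contact_force: [-0.5, -0.4, -2.1]
opening: 0.0683
```

```bash
python3 - <<'E'
from h import *
o=readout.get_obs(); print(o["tool_pos"],o["opening"])
cal=viewer.calibration("wrist"); im=viewer.get_image("wrist"); cv2.imwrite("pics/w1.png",im)
for n,x,y in[("p3",.6187,-.0523),("p0",.5547,-.0502)]: print(n,proj("wrist",[x,y,.082],cal))
for r in nets.pinpoint("wrist","spent1"): print(r["confidence"],r["at"],ray("wrist",r["at"],.063,cal))
for t in nets.pinpoint("wrist","pocket0"): print(t["confidence"],t["at"],ray("wrist",t["at"],.044,cal))
im=viewer.get_image("top"); 
a=im[160:270,150:290];cv2.imwrite("pics/sw2.png",cv2.resize(a,(560,440),interpolation=cv2.INTER_CUBIC))
E
```

```text
[ 0.61423635 -0.0522445   0.1598041 ] 0.06829404037414279
p3 [320.47455093 247.41178721]
p0 [320.66365588 349.34836932]
0.9 [315.4, 333.1] [ 0.55415871 -0.04688518  0.063     ]
0.8 [319.5, 239.0] [ 0.6169214  -0.05169093  0.063     ]
0.57 [178.5, 229.4] [0.61974496 0.03640657 0.044     ]
```

View pics/w1.png

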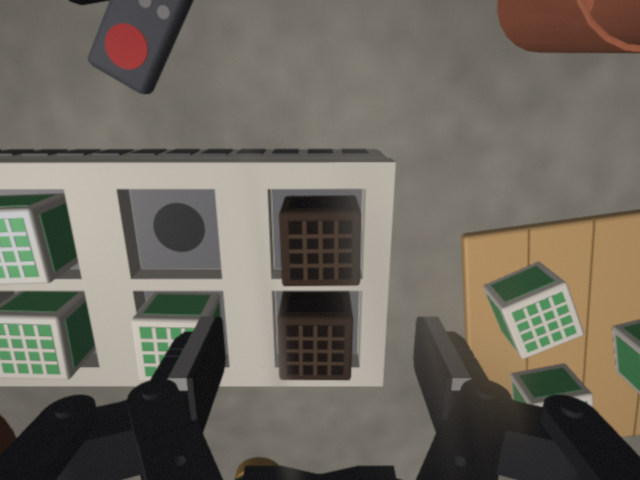

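>>> step_arm:
  moves:
    - [[0.2,0,-2.5,0],[0,0,-2.5,0],[0,0,-2,0],[0,0,-1,0],[0,0,0,0],[0,0,0,0],[0,0,0,0]]

```text
t: 6.58
tool_pos: [0.6209, -0.0514, 0.0877]
tool_rot: [-2.185, 2.255, -0.005]
contact_force: [-0.0, 0.9, 0.1]
opening: 0.0686
```

>>> step_arm:
  moves:
    - [[-0.2,0,-1,0],[0,-0.1,-0.9,0],[0,0,-0.4,0],[0,0,0,0],[0,0,0,0],[0,0,0,0]]

```text
t: 7.08
tool_pos: [0.6174, -0.0526, 0.0623]
tool_rot: [-2.185, 2.257, -0.0]
contact_force: [0.5, -0.4, -0.2]
opening: 0.0686
```

>>> step_arm:
  moves:
    - [[0,0,0,0],[0,0,0,0],[0,0,0,0],[0,0,0,0],[0,0,0,0],[0,0,0,0]]
  grip: 1
  squeeze: 40

```text
t: 7.58
tool_pos: [0.6179, -0.0526, 0.0629]
tool_rot: [-2.185, 2.256, -0.002]
contact_force: [0.6, -0.6, 2.4]
opening: 0.0432
```

>>> step_arm:
  moves:
    - [[0,0,1,0],[0,0,3,0],[0,0,3.5,0],[0,0,3.5,0],[-2,3,0,0],[-2,3,0,0],[-2,3,0,0],[-2,3,0,0],[-2,3,0,0],[-2,3,0,0]]

```text
t: 8.42
tool_pos: [0.4958, 0.1286, 0.1724]
tool_rot: [2.185, -2.257, -0.001]
contact_force: [0.6, -0.0, -1.1]
opening: 0.0435
```

>>> step_arm:
  moves:
    - [[-2,3,0,0],[-2,3,0,0],[-2,3,0,0],[-2,3,0,0],[-2,3,0,0],[-0.5,0.15,0,0],[0,0,0,0],[0,0,0,0]]

```text
t: 9.08
tool_pos: [0.3922, 0.2788, 0.1724]
tool_rot: [2.186, -2.256, 0.001]
contact_force: [1.0, -0.3, -0.5]
opening: 0.0434
```

```bash
python3 - <<'E'
from h import *
o=readout.get_obs(); print(o["tool_pos"],o["opening"])
cal=viewer.calibration("wrist"); im=viewer.get_image("wrist"); 
cv2.circle(im,tuple(int(v) for v in proj("wrist",[.417,.279,.006],cal)),4,(255,0,0),-1)
for a in np.linspace(0,6.28,60): cv2.circle(im,tuple(int(v) for v in proj("wrist",[.417+.088*np.cos(a),.279+.088*np.sin(a),.052],cal)),1,(255,255,0),-1)
im2=viewer.get_image("top")[160:360,100:340]
cv2.imwrite("pics/w2.png",np.hstack([cv2.resize(im,(400,300)),cv2.resize(im2,(360,300))]))
E
```

```text
[0.39220274 0.27879524 0.17236438] 0.04338912519147943
```

View pics/w2.png

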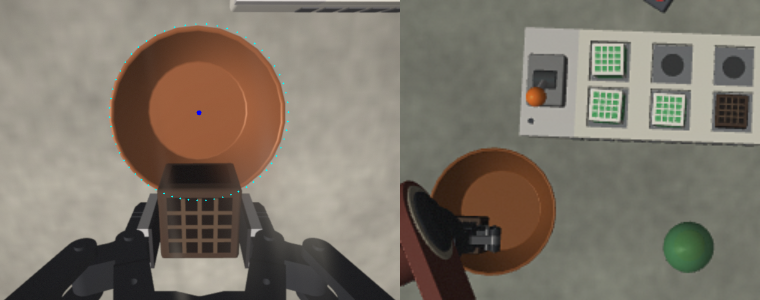

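The wrist view shows the projected rim on the actual rim and the floor centre at (199,112), so the bowl estimate is right. The top view shows the switch ball over at -x, which is off. Lowering now.

>>> step_arm:
  moves:
    - [[0,0,-3.5,0],[0,0,-3.5,0],[0,0,-3,0],[0,0,-2,0],[0,0,-1.5,0],[0,0,-0.7,0],[0,0,-0.3,0],[0,0,0,0],[0,0,0,0]]

```text
t: 9.93
tool_pos: [0.3935, 0.2791, 0.0284]
tool_rot: [-2.183, 2.257, -0.001]
contact_force: [1.0, 0.1, -0.6]
opening: 0.0432
```

>>> step_arm:
  moves:
    - [[0,0,0,0],[0,0,0,0],[0,0,0,0],[0,0,2,0],[0,0,4,0],[0,0,4,0],[0,0,4,0]]
  grip: 0.3

```text
t: 10.52
tool_pos: [0.3918, 0.2789, 0.169]
tool_rot: [2.185, -2.256, -0.0]
contact_force: [0.6, 0.5, 0.6]
opening: 0.0597
```

>>> step_arm:
  moves:
    - [[1.6,-3.3,0,0],[1.6,-3.3,0,0],[1.6,-3.3,0,0],[1.6,-3.3,0,0],[1.6,-3.3,0,0],[1.6,-3.3,0,0],[1.6,-3.3,0,0],[1.6,-3.3,0,0],[1.6,-3.3,0,0],[1.6,-3.2,0,0]]
  grip: 0.2

```text
t: 11.35
tool_pos: [0.553, -0.0519, 0.168]
tool_rot: [-2.185, 2.257, -0.002]
contact_force: [0.8, -0.5, -0.4]
opening: 0.0685
```

>>> step_arm:
  moves:
    - [[0,0,-2.5,0],[0,0,-2.5,0],[0,0,-2,0],[0,0,0,0],[0,0,0,0],[0,0,0,0]]

```text
t: 11.85
tool_pos: [0.5533, -0.05, 0.0989]
tool_rot: [-2.185, 2.256, -0.003]
contact_force: [-0.2, -0.1, 0.2]
opening: 0.0683
```

>>> step_arm:
  moves:
    - [[0,0,-1.5,0],[0,0,-1.4,0],[0,0,-0.7,0],[0,0,0,0],[0,0,0,0],[0,0,0,0]]

```text
t: 12.35
tool_pos: [0.5534, -0.0501, 0.0629]
tool_rot: [-2.185, 2.256, -0.003]
contact_force: [0.0, -0.2, 0.2]
opening: 0.0683
```

>>> step_arm:
  moves:
    - [[0,0,0,0],[0,0,0,0],[0,0,0,0],[0,0,0,0],[0,0,0,0],[0,0,0,0]]
  grip: 1

```text
t: 12.85
tool_pos: [0.5533, -0.0501, 0.0625]
tool_rot: [-2.185, 2.256, -0.003]
contact_force: [0.1, 0.0, 6.3]
opening: 0.0431
```

>>> step_arm:
  moves:
    - [[0,0,1,0],[0,0,3,0],[0,0,3.5,0],[0,0,3.5,0],[-1.1,3.3,0,0],[-1.1,3.3,0,0],[-1.1,3.3,0,0],[-1.1,3.3,0,0],[-1.1,3.3,0,0],[-1.1,3.3,0,0]]

```text
t: 13.68
tool_pos: [0.485, 0.1493, 0.1712]
tool_rot: [2.184, -2.257, -0.001]
contact_force: [0.8, 0.7, -1.0]
opening: 0.043
```

>>> step_arm:
  moves:
    - [[-1.1,3.3,0,0],[-1.1,3.3,0,0],[-1.1,3.3,0,0],[-1.1,3.2,0,0],[0,0,0,0],[0,0,0,0],[0,0,0,0]]

```text
t: 14.27
tool_pos: [0.4421, 0.2786, 0.171]
tool_rot: [2.185, -2.256, 0.0]
contact_force: [0.8, -0.1, -1.0]
opening: 0.0434
```

```bash
python3 - <<'E'
from h import *
o=readout.get_obs(); print(o["tool_pos"],o["opening"])
im=viewer.get_image("wrist"); im2=viewer.get_image("top")[160:360,100:340]
cv2.imwrite("pics/w3.png",np.hstack([cv2.resize(im,(400,300)),cv2.resize(im2,(360,300))]))
E
```

```text
[0.44208955 0.27861838 0.17104836] 0.043418897994460165
```

View pics/w3.png

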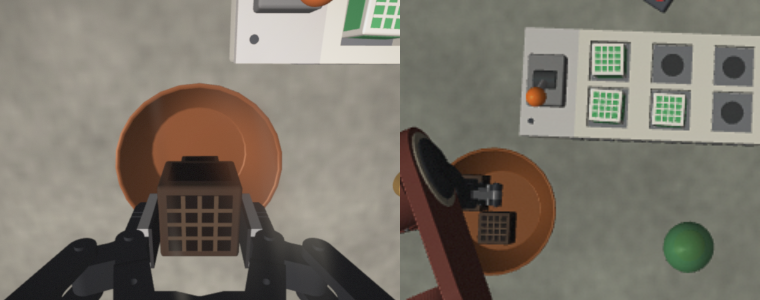

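The first cartridge lies in the bowl where planned, at crop px (497,227). There is room for the second about 49 mm further in x.

>>> step_arm:
  moves:
    - [[0,0,-3.5,0],[0,0,-3.5,0],[0,0,-3,0],[0,0,-2,0],[0,0,-1.5,0],[0,0,-0.7,0],[0,0,0,0],[0,0,0,0],[0,0,0,0]]

```text
t: 15.12
tool_pos: [0.4437, 0.2792, 0.0309]
tool_rot: [-2.183, 2.256, -0.001]
contact_force: [0.3, -0.1, -0.3]
opening: 0.0432
```

>>> step_arm:
  moves:
    - [[0,0,0,0],[0,0,0,0],[0,0,0,0],[0,0,2,0],[0,0,4,0],[0,0,4,0],[0,0,4,0],[0.4,-4,0,0],[0.4,-4,0,0],[0.4,-4,0,0]]
  grip: 0.3

```text
t: 15.95
tool_pos: [0.4549, 0.1585, 0.1714]
tool_rot: [-2.186, 2.252, -0.004]
contact_force: [0.9, -0.2, -0.5]
opening: 0.0599
```

>>> step_arm:
  moves:
    - [[0.3,-4,0,0],[0.3,-4,0,0],[0.3,-4,0,0],[0.3,-4,0,0],[0.3,-4,0,0],[0.3,-4,0,0],[0.3,-4,0,0],[0,0,0,0],[0,0,0,0]]
  grip: 0.1

```text
t: 16.7
tool_pos: [0.4754, -0.1227, 0.1698]
tool_rot: [-2.181, 2.261, -0.001]
contact_force: [0.4, 0.3, 0.1]
opening: 0.0769
```

```bash
python3 - <<'E'
from h import *
o=readout.get_obs(); print(o["tool_pos"],o["opening"])
cal=viewer.calibration("wrist"); im=viewer.get_image("wrist")
for t in tiles("wrist",im,.05,cal): print("w",t)
for r in nets.pinpoint("wrist","spare1"): print(round(r["confidence"],2),r["at"],ray("wrist",r["at"],.031,cal).round(4))
t=viewer.get_image("top")
for q in tiles("top",t,.05): print("t",q)
cv2.imwrite("pics/w4.png",np.hstack([cv2.resize(im,(400,300)),cv2.resize(t,(400,300))]))
E
```

```text
[ 0.47537235 -0.12271881  0.16979527] 0.0768738243051929
w (375.2, 29.5, 30, 67, -35.8)
w (462.4, -209.8, 33, 7, 11.0)
w (467.0, -196.1, 34, 4, 10.8)
w (465.8, -227.6, 33, 23, 10.7)
w (491.5, -213.9, 7, 35, 10.7)
w (503.3, -283.4, 33, 7, 14.8)
w (504.4, -265.1, 38, 11, 14.8)
w (505.7, -292.3, 33, 5, 14.7)
w (507.8, -300.5, 33, 5, 14.8)
w (510.1, -309.3, 33, 6, 15.0)
w (539.0, 46.8, 8, 7, -2.1)
w (539.4, 57.3, 6, 7, -2.4)
w (530.3, -280.6, 6, 41, 14.8)
w (549.0, 46.2, 8, 6, -2.1)
w (558.8, 45.7, 8, 6, -2.1)
w (559.5, 56.7, 7, 6, -2.1)
w (540.6, -174.0, 32, 3, 25.0)
w (543.4, -185.6, 33, 7, 24.8)
w (546.9, -193.7, 33, 6, 24.6)
w (569.1, 45.1, 8, 8, -2.1)
w (550.6, -201.4, 33, 6, 24.7)
w (554.3, -209.4, 33, 7, 24.9)
0.88 [433.7, 406.8] [ 0.322  -0.2069  0.031 ]
0.85 [434.2, 104.4] [ 0.5503 -0.1962  0.031 ]
0.82 [467.5, 232.6] [ 0.4659 -0.223   0.031 ]
0.72 [583.8, 169.9] [ 0.506  -0.2954  0.031 ]
0.39 [160.3, 340.6] [ 0.3896 -0.0005  0.031 ]
t (368.9, 11.9, 64, 65, -21.7)
t (476.0, -390.5, 48, 40, -9.3)
t (505.7, -293.6, 32, 45, 14.2)
t (552.4, -199.1, 39, 31, 26.2)
t (554.7, 34.9, 41, 42, -3.5)
t (561.9, -382.6, 47, 44, -15.8)
t (559.9, 122.4, 41, 42, -3.9)
t (624.3, 122.8, 43, 35, 0.9)
```

View pics/w4.png

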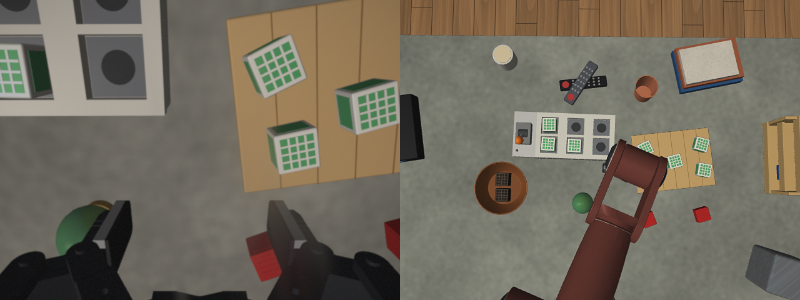

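The view shows both spent cartridges in the bowl, at px (503,180) and (503,194) in the right half. Spares A, B and C are on the tier. I'll pick spare A first at (0.465, -0.223), yaw 10.7°.

>>> step_arm:
  moves:
    - [[-0.2,-2.5,0,0.055],[-0.2,-2.5,0,0.055],[-0.3,-2.5,0,0.055],[-0.3,-2.5,-1,0.055],[0,0,-3,0],[0,0,-3,0],[0,0,-2,0],[0,0,0,0],[0,0,0,0],[0,0,0,0]]
  grip: 0.28

```text
t: 17.68
tool_pos: [0.4665, -0.2205, 0.0809]
tool_rot: [-2.422, 2.001, -0.004]
contact_force: [1.1, -0.2, 0.2]
opening: 0.0619
```

```bash
python3 - <<'E'
from h import *
o=readout.get_obs(); print(o["tool_pos"],o["opening"],Rotation.from_rotvec(o["tool_rot"]).as_matrix()[:,0])
cal=viewer.calibration("wrist"); im=viewer.get_image("wrist")
for r in nets.pinpoint("wrist","spare1"): print(round(r["confidence"],2),r["at"],ray("wrist",r["at"],.031,cal).round(4))
cv2.imwrite("pics/w5.png",cv2.resize(im,(480,360)))
E
```

```text
[ 0.4665192  -0.22054165  0.08089356] 0.06185344766709848 [ 0.18845609 -0.98208036  0.00157011]
0.61 [495.7, 228.5] [ 0.5061 -0.2961  0.031 ]
0.6 [329.7, 281.3] [ 0.4655 -0.2256  0.031 ]
0.58 [304.0, 90.6] [ 0.549  -0.1979  0.031 ]
```

View pics/w5.png

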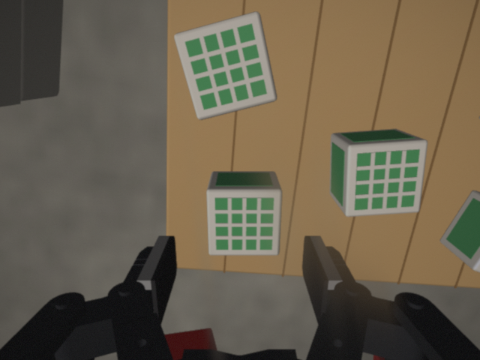

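Spare A sits square between the jaws at (245,226), about 2–3 mm off centre. Descending and gripping.

>>> step_arm:
  moves:
    - [[0,-0.3,-2,0],[0,0,-1.7,0],[0,0,-0.8,0],[0,0,-0.4,0],[0,0,0,0],[0,0,0,0]]

```text
t: 18.28
tool_pos: [0.466, -0.2243, 0.0313]
tool_rot: [-2.42, 2.003, -0.002]
contact_force: [-0.3, -0.1, -0.5]
opening: 0.0616
```

>>> step_arm:
  moves:
    - [[0,0,0,0],[0,0,0,0],[0,0,0,0],[0,0,0,0],[0,0,0,0],[0,0,0,0]]
  grip: 1
  squeeze: 50

```text
t: 18.78
tool_pos: [0.4665, -0.2247, 0.0318]
tool_rot: [-2.42, 2.003, -0.004]
contact_force: [0.3, -0.0, 5.9]
opening: 0.0426
```

>>> step_arm:
  moves:
    - [[0,0,1.5,0],[0,0,3,0],[0,0,4,0],[0,0,3.5,0],[1.5,2.5,0,-0.055],[1.5,2.5,0,-0.055],[1.5,2.5,0,-0.055],[1.5,2.5,0,-0.055],[1.5,2.5,0,0],[1.5,2.5,0,0]]

```text
t: 19.62
tool_pos: [0.5554, -0.0726, 0.1497]
tool_rot: [2.185, -2.257, -0.001]
contact_force: [0.0, 0.0, -0.4]
opening: 0.0431
```

>>> step_arm:
  moves:
    - [[1.5,2.5,0,0],[1.5,2.5,0,0],[1.5,2.5,0,0],[1.5,2.5,0,0],[0.5,0.7,0,0],[0,0,0,0],[0,0,0,0],[0,0,0,0]]

```text
t: 20.28
tool_pos: [0.6196, 0.0321, 0.1498]
tool_rot: [2.184, -2.257, -0.001]
contact_force: [0.2, -0.5, 0.1]
opening: 0.0429
```

>>> step_arm:
  moves:
    - [[0.2,0.1,-3,0],[0,0,-2.5,0],[0,0,-1,0],[0,0,-0.8,0],[0,0,-0.7,0],[0,0,-0.5,0],[0,0,0,0],[0,0,0,0]]

```text
t: 20.95
tool_pos: [0.6229, 0.0339, 0.0661]
tool_rot: [-2.185, 2.256, -0.001]
contact_force: [-0.4, 0.2, -0.6]
opening: 0.043
```

```bash
python3 - <<'E'
from h import *
im=viewer.get_image("wrist"); t=viewer.get_image("scene")[210:330,280:480]
cv2.imwrite("pics/w6.png",np.hstack([cv2.resize(im,(400,300)),cv2.resize(t,(400,300))]))
E
```

```text
(no output)
```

View pics/w6.png

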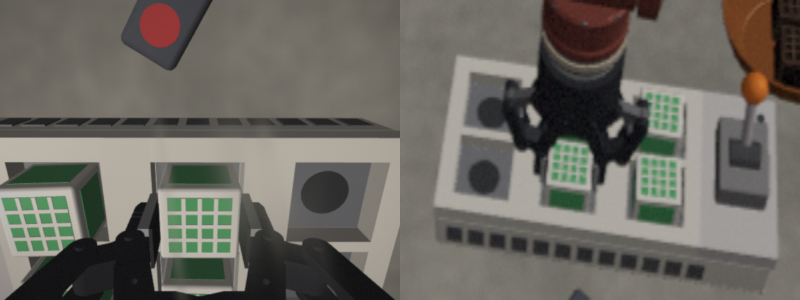

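The cartridge is down in pocket 4 with clearance all round. Lower the last 2–3 mm and release.

>>> step_arm:
  moves:
    - [[0,0,-0.25,0],[0,0,0,0],[0,0,0,0]]

```text
t: 21.3
tool_pos: [0.6234, 0.034, 0.0639]
tool_rot: [-2.184, 2.256, -0.003]
contact_force: [1.7, 0.4, 2.0]
opening: 0.043
```

>>> step_arm:
  moves:
    - [[0,0,0,0],[0,0,0,0],[0,0,0,0],[0,0,2,0],[0,0,3,0],[0,0,4,0],[-0.7,-3.9,0,0.115],[-0.7,-3.9,0,0.115],[-0.7,-3.9,0,0.115],[-0.7,-3.9,0,0.115]]
  grip: 0.28

```text
t: 22.13
tool_pos: [0.5938, -0.1232, 0.153]
tool_rot: [-2.648, 1.69, -0.0]
contact_force: [1.2, 0.1, -0.9]
opening: 0.0616
```

>>> step_arm:
  moves:
    - [[-1.3,-3.7,0,0],[-1.6,-3.7,0,0],[-1.5,0,-2,0],[0,0,-2,0],[0,0,-2,0],[0,0,0,0],[0,0,0,0],[0,0,0,0]]

```text
t: 22.8
tool_pos: [0.5509, -0.1961, 0.0938]
tool_rot: [-2.643, 1.699, -0.002]
contact_force: [-0.6, -0.3, -0.2]
opening: 0.0613
```

```bash
python3 - <<'E'
from h import *
o=readout.get_obs(); print(o["tool_pos"],o["opening"],Rotation.from_rotvec(o["tool_rot"]).as_matrix()[:,0])
cal=viewer.calibration("wrist"); im=viewer.get_image("wrist"); 
for r in nets.pinpoint("wrist","spare1"): print(round(r["confidence"],2),r["at"],ray("wrist",r["at"],.031,cal).round(4))
cv2.imwrite("pics/w7.png",cv2.resize(im,(480,360)))
E
```

```text
[ 0.55094457 -0.1960667   0.09379286] 0.06132694577561546 [ 4.15157786e-01 -9.09749004e-01  8.73059248e-04]
0.93 [637.3, 375.2] [ 0.5653 -0.3852  0.031 ]
0.74 [319.7, 272.8] [ 0.5483 -0.1973  0.031 ]
```

View pics/w7.png

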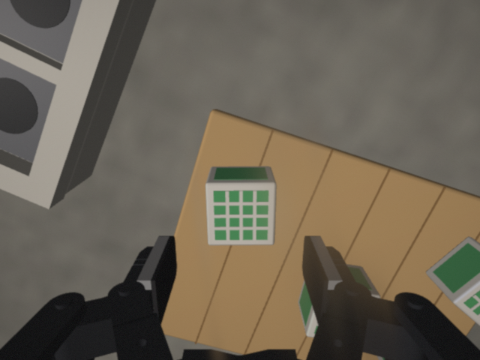

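Spare B is centred between the jaws and squared at (240,218).

>>> step_arm:
  moves:
    - [[-0.1,0,-2.5,0],[0,0,-2,0],[0,0,-1,0],[0,0,-0.5,0],[0,0,-0.2,0],[0,0,0,0],[0,0,0,0]]

```text
t: 23.48
tool_pos: [0.5503, -0.1964, 0.0321]
tool_rot: [-2.642, 1.699, -0.003]
contact_force: [-0.6, -0.1, 0.0]
opening: 0.0618
```

>>> step_arm:
  moves:
    - [[0,0,0,0],[0,0,0,0],[0,0,0,0],[0,0,0,0],[0,0,0,0],[0,0,0,0]]
  grip: 1

```text
t: 23.98
tool_pos: [0.5505, -0.1965, 0.0324]
tool_rot: [-2.642, 1.699, -0.004]
contact_force: [-0.7, 0.2, 6.2]
opening: 0.0428
```

>>> step_arm:
  moves:
    - [[0,0,1.5,0],[0,0,3,0],[0,0,4,0],[0,0,3.5,0],[1.4,2.9,0,-0.115],[1.4,2.9,0,-0.115],[1.4,2.9,0,-0.115],[1.4,2.9,0,-0.115],[1.3,2.8,0,0],[0,0,0,0]]

```text
t: 24.82
tool_pos: [0.6193, -0.0474, 0.1502]
tool_rot: [-2.19, 2.251, 0.003]
contact_force: [-0.1, 0.1, -0.6]
opening: 0.0428
```

>>> step_arm:
  moves:
    - [[0,0,0,0],[0,0,0,0]]

```text
t: 24.98
tool_pos: [0.6177, -0.0521, 0.1501]
tool_rot: [2.185, -2.256, -0.001]
contact_force: [-0.4, -0.4, -0.8]
opening: 0.0427
```

>>> step_arm:
  moves:
    - [[0.1,0,-3,0],[0,0,-2.5,0],[0,0,-1,0],[0,0,-0.8,0],[0,0,-0.7,0],[0,0,-0.5,0],[0,0,0,0],[0,0,0,0]]

```text
t: 25.65
tool_pos: [0.6199, -0.0522, 0.0666]
tool_rot: [-2.185, 2.257, -0.002]
contact_force: [1.1, -0.0, -0.5]
opening: 0.0425
```

>>> step_arm:
  moves:
    - [[0,0,-0.2,0],[0,0,0,0],[0,0,0,0]]

```text
t: 25.9
tool_pos: [0.6197, -0.052, 0.0644]
tool_rot: [-2.185, 2.256, -0.001]
contact_force: [-0.4, -0.7, 0.4]
opening: 0.0423
```

>>> step_arm:
  moves:
    - [[0,0,0,0],[0,0,0,0],[0,0,0,0],[0,0,2,0],[0,0,3,0],[0,0,4,0],[-1.6,-3.5,0,0.1],[-1.6,-3.5,0,0.1],[-1.6,-3.5,0,0.09],[-1.6,-3.5,0,0]]
  grip: 0.28

```text
t: 26.73
tool_pos: [0.5548, -0.1931, 0.1545]
tool_rot: [-2.492, 1.912, -0.002]
contact_force: [0.2, -0.7, -0.1]
opening: 0.0617
```

>>> step_arm:
  moves:
    - [[-1.6,-3.5,0,0],[-1.6,-3.5,0,0],[-1.6,-3.4,-1,0],[0,0,-2,0],[0,0,-2,0],[0,0,-1,0],[0,0,0,0],[0,0,0,0],[0,0,0,0]]

```text
t: 27.48
tool_pos: [0.5083, -0.296, 0.0951]
tool_rot: [2.489, -1.916, 0.003]
contact_force: [0.3, 0.1, 0.2]
opening: 0.0613
```

```bash
python3 - <<'E'
from h import *
o=readout.get_obs(); print(o["tool_pos"],o["opening"],Rotation.from_rotvec(o["tool_rot"]).as_matrix()[:,0])
cal=viewer.calibration("wrist"); im=viewer.get_image("wrist"); 
for r in nets.pinpoint("wrist","spare1"): print(round(r["confidence"],2),r["at"],ray("wrist",r["at"],.031,cal).round(4))
t=viewer.get_image("top")[160:280,150:360]
cv2.imwrite("pics/w8.png",np.hstack([cv2.resize(im,(400,300)),cv2.resize(t,(400,300))]))
E
```

```text
[ 0.50825521 -0.2960271   0.09507144] 0.061309092832605425 [ 0.25579245 -0.96673055  0.0015059 ]
0.79 [319.3, 270.2] [ 0.5062 -0.2963  0.031 ]
0.59 [477.3, 360.5] [ 0.476  -0.3952  0.031 ]
0.56 [527.7, 206.5] [ 0.5649 -0.3867  0.031 ]
```

View pics/w8.png

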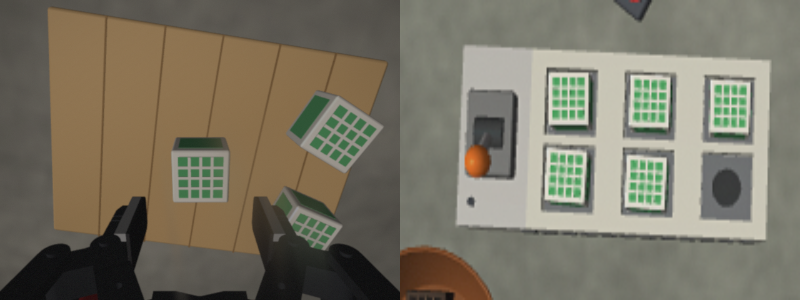

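Five pockets are filled and only pocket 0 is empty, at (727,187). Spare C is centred between the jaws.

>>> step_arm:
  moves:
    - [[-0.2,0,-2.5,0],[0,0,-2,0],[0,0,-1,0],[0,0,-0.5,0],[0,0,-0.3,0],[0,0,0,0],[0,0,0,0]]

```text
t: 28.22
tool_pos: [0.5061, -0.2965, 0.0319]
tool_rot: [-2.489, 1.917, -0.003]
contact_force: [0.1, -0.1, -0.5]
opening: 0.0612
```

>>> step_arm:
  moves:
    - [[0,0,0,0],[0,0,0,0],[0,0,0,0],[0,0,0,0],[0,0,0,0],[0,0,0,0]]
  grip: 1

```text
t: 28.72
tool_pos: [0.5064, -0.2967, 0.0323]
tool_rot: [-2.488, 1.917, -0.004]
contact_force: [-0.5, -0.3, 5.4]
opening: 0.0427
```

>>> step_arm:
  moves:
    - [[0,0,1.5,0],[0,0,3,0],[0,0,4,0],[0,0,3.5,0],[0.7,3.5,0,-0.1],[0.7,3.5,0,-0.1],[0.7,3.5,0,-0.09],[0.7,3.5,0,0],[0.7,3.5,0,0],[0.7,3.5,0,0]]

```text
t: 29.55
tool_pos: [0.5469, -0.0842, 0.1502]
tool_rot: [2.185, -2.257, -0.001]
contact_force: [0.3, 0.6, -1.3]
opening: 0.0427
```

>>> step_arm:
  moves:
    - [[0.7,3.5,0,0],[0,0,0,0],[0,0,0,0],[0,0,0,0]]

```text
t: 29.88
tool_pos: [0.5539, -0.051, 0.1503]
tool_rot: [2.185, -2.256, -0.001]
contact_force: [-0.2, -0.4, -0.6]
opening: 0.0425
```

Target is (0.5547, -0.0502), so it is already within 1 mm. Descending.

>>> step_arm:
  moves:
    - [[0,0,-3,0],[0,0,-2.5,0],[0,0,-1,0],[0,0,-0.8,0],[0,0,-0.7,0],[0,0,-0.5,0],[0,0,0,0],[0,0,0,0]]

```text
t: 30.55
tool_pos: [0.5549, -0.0512, 0.0666]
tool_rot: [-2.185, 2.257, -0.002]
contact_force: [-0.3, -0.0, 0.4]
opening: 0.0426
```

>>> step_arm:
  moves:
    - [[0,0,-0.2,0],[0,0,0,0],[0,0,0,0]]

```text
t: 30.8
tool_pos: [0.5547, -0.051, 0.0644]
tool_rot: [-2.185, 2.256, -0.001]
contact_force: [-0.1, 0.6, -0.3]
opening: 0.0429
```

>>> step_arm:
  moves:
    - [[0,0,0,0],[0,0,0,0],[0,0,0,0],[0,0,2,0],[0,0,3,0],[0,0,4,0],[0,0,1,0],[0,0,0,0],[0,0,0,0]]
  grip: 0.28

```text
t: 31.55
tool_pos: [0.5548, -0.0511, 0.1646]
tool_rot: [-2.185, 2.256, -0.003]
contact_force: [0.1, 0.0, -0.2]
opening: 0.0613
```

>>> step_arm:
  moves:
    - [[-1.3,3.2,1,0],[-1.3,3.2,1,0],[-1,3.2,1,0],[0,3.2,1,0],[0,3.2,1,0],[0,3.2,1,0],[0,3.2,0,0],[0,2.9,0,0],[0,0,0,0],[0,0,0,0]]
  grip: 1

```text
t: 32.38
tool_pos: [0.517, 0.2028, 0.2212]
tool_rot: [2.186, -2.251, -0.003]
contact_force: [-0.0, -0.2, 0.0]
opening: 0.0002
```

```bash
python3 - <<'E'
from h import *
o=readout.get_obs(); print(o["tool_pos"],o["opening"])
im=viewer.get_image("top"); s=viewer.get_image("scene")
for q in tiles("top",im,.082): print(q)
t=im[150:360,100:380]; s=s[215:335,290:480]
cv2.imwrite("pics/w9.png",np.hstack([cv2.resize(t,(400,300)),cv2.resize(s,(400,300))]))
E
```

```text
[0.51703571 0.20279815 0.2211535 ] 0.00020393803427107916
(369.7, 7.9, 64, 64, 0.1)
(475.3, -380.8, 47, 39, -9.3)
(551.9, -51.7, 39, 33, 0.2)
(551.8, 33.0, 40, 41, -3.5)
(558.9, -373.0, 46, 43, -15.8)
(556.9, 117.3, 42, 41, -3.9)
(613.4, -53.6, 43, 33, 0.1)
(618.0, 29.0, 41, 39, 0.3)
(619.6, 118.5, 41, 34, 0.9)
```

View pics/w9.png

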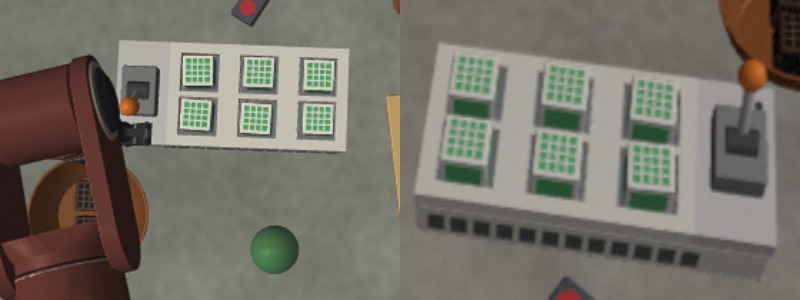

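All six pockets hold green-and-white cartridges, standing level and equally low. Both spent ones are in the bowl and the switch is still off. Switching on.

>>> step_arm:
  moves:
    - [[0,0,-3,0],[0,0,-3,0],[0,0,-2.5,0],[0,0,-1.2,0],[0,0,0,0],[1,0,0,0],[1,0,0,0],[1,0,0,0],[1,0,0,0],[1,0,0,0]]

```text
t: 33.32
tool_pos: [0.5705, 0.2022, 0.1284]
tool_rot: [-2.184, 2.255, -0.002]
contact_force: [-2.1, -0.3, 1.3]
opening: -0.0002
```

>>> step_arm:
  moves:
    - [[1,-0.03,0,0],[1,-0.03,0,0],[0.8,-0.03,0,0],[0.3,0,0,0],[0.2,0,0,0],[0,0,0,0],[0,0,0,0]]

```text
t: 33.9
tool_pos: [0.5991, 0.2009, 0.1262]
tool_rot: [2.182, -2.252, -0.006]
contact_force: [-9.6, -1.3, 4.8]
opening: -0.0004
```

>>> step_arm:
  moves:
    - [[0.2,0,0,0],[0,0,0,0],[0,0,0,0]]

```text
t: 34.15
tool_pos: [0.5993, 0.201, 0.1261]
tool_rot: [2.18, -2.249, -0.011]
contact_force: [-15.8, -1.4, 8.3]
opening: -0.0003
```

End stop reached (16 N, with no further motion). Back off and retreat for the final check.

>>> step_arm:
  moves:
    - [[-1,0,0,0],[-2,0,0,0],[-1,0,2,0],[0,0,4,0],[0,0,4,0],[-1,-4,0,0],[-1,-4,0,0],[-1,-4,0,0],[-1,-4,0,0],[-1,-4,0,0]]

```text
t: 34.98
tool_pos: [0.5129, -0.0005, 0.2271]
tool_rot: [-2.186, 2.255, -0.003]
contact_force: [-0.3, -0.0, -0.3]
opening: 0.0001
```

>>> step_arm:
  moves:
    - [[-0.5,-4,0,0],[-0.5,-4,0,0],[-0.5,-4,0,0],[-0.5,-4,0,0],[-0.5,-4,0,0],[-0.5,-4,0,0],[0,-4,0,0],[0,0,0,0],[0,0,0,0],[0,0,0,0]]

```text
t: 35.82
tool_pos: [0.4833, -0.2789, 0.2266]
tool_rot: [-2.185, 2.257, -0.0]
contact_force: [-0.4, -0.0, -0.0]
opening: 0.0002
```

```bash
python3 - <<'E'
from h import *
im=viewer.get_image("top"); s=viewer.get_image("scene")
hsv=cv2.cvtColor(im,cv2.COLOR_BGR2HSV)[170:260,175:220]; m=cv2.inRange(hsv,(8,170,140),(16,255,255)); M=cv2.moments(m)
print("ball",ray("top",(175+M["m10"]/M["m00"],170+M["m01"]/M["m00"]),.135),"expected on .624 .2016")
cv2.imwrite("pics/w10.png",np.hstack([cv2.resize(im,(400,300)),cv2.resize(s[200:340,280:530],(400,300))]))
E
```

```text
ball [0.62371938 0.20543926 0.135     ] expected on .624 .2016
```

View pics/w10.png

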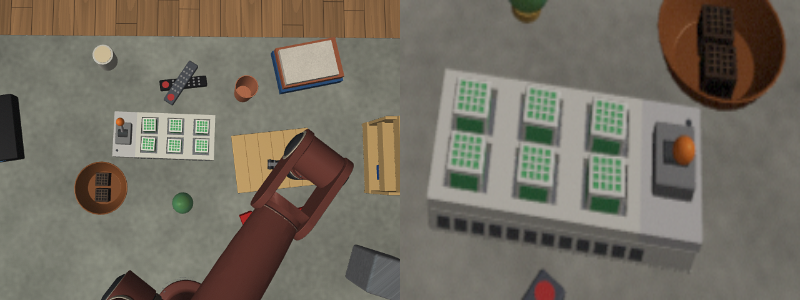

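The ball is fully at +x (on), all six pockets are filled, both spent cartridges are in the bowl and the bystanders have not moved.

```bash
python3 -c "
from station import ctrl; print(ctrl.finish_job())"
```

```text
the job is handed in; nothing more can be done
None
```

The job is done and handed in at about 36 s of the 210 s allowed; no verdict was reported. I switched the purifier off and laid both spent cartridges side by side in the bowl. I then put spares into the three empty pockets (0, 3 and 4) and switched the purifier back on against its end stop.

**Last checks:**
- **Pockets:** in both views all six hold level, equally low green-and-white cartridges. I judged seating from the pictures and release heights, not by pressing on the cartridges.
- **Switch:** the ball measured x 0.624 m, as expected for fully on. Its y read 4 mm off (0.205 m against 0.2016 m), across the switch's throw.
- **Everything else:** the bowl, remotes, orb and cup looked unmoved. The red look-alikes and the two surplus spares were not touched. I saw no spare knocked aside and no slackening of the grip.

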